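# Set the step attenuator to the third click and confirm it

## Task

On the grey step attenuator, push the red lever with a fingertip from its free end through the clicks and stop at the third one, without going over into the fourth; then, with the lever resting there, press the green button on the same box right down and let it come back out. Do not pinch the lever, do not lift, shove or tip the box, and leave everything else on the bench alone.

Things in the scene. Friction and masses are not known exactly. Their poses are not given: they have to be found in the camera images.
- attenuator: the attenuator: loose grey box on rubber feet, about 3 kg, 110 mm (its x) by 240 mm (its y) by 50 mm high; origin at the centre of its underside, z up. On its flat top a red lever slides along y, its detents towards +y; green button near the +y end; a black plate with five pairs of white lines, one pair per detent, level with the lever's middle when it sits there. Two brass sockets on the +x side
- gain_lever (a joint): travel in m to the box's +y, 0 (stop) to 0.098 (stop). Starts at 0 to 0.012 and runs freely (under 1 N) to 0.015. Detents at 0.030, 0.046, 0.062 (third), 0.078, 0.094; ridges half-way between and one at 0.022. Pushing over a ridge takes about 5 to 6 N; past it the resistance drops and the lever clicks into the detent by itself, with about 2 mm of play either way
- lever_mid (a point): middle of the red lever, a flat upright bar 44 mm wide (along the box's x), 18 mm thick (along its y; 9 mm to either side of this point). This point is 18 mm above the box's top; the lever rises from 2 mm to 37 mm above the top. It cannot turn. Its two broad upright faces look to the box's -y (pushed to move it towards the detents) and +y
- confirm (a joint): travel of the green button in m: 0 out, 0.006 fully down; sprung, fully down takes about 5 N, and it comes back out when released
- confirm_top (a point): centre of the top of the round green button (28 mm across, in a black housing), on the box's mid line, 85 mm from the box's centre towards +y. About 73 mm above the bench; it stands 11 mm out of its collar and is pressed straight down
- glue_bottle: bystander: white squeeze bottle with a red nozzle, 40 mm across, 128 mm tall; loose, origin under its middle
- flux_bottle: bystander: yellow squeeze bottle with an orange nozzle, 38 mm across, 99 mm tall; loose, origin under its middle
- screw_dish: bystander: round light-coloured dish of screws, 66 mm across, 18 mm tall; loose, origin under its middle
- tape_red: bystander: roll of red tape lying flat, 64 mm across, 18 mm tall; loose, origin under its middle
- cutters: bystander: cutters with orange grips lying flat, 43x121x10 mm; loose, origin under its middle
- screwdriver_red: bystander: screwdriver with a red handle lying flat, 165 mm long, 21 mm thick; loose, origin under its middle

How it is judged:
By the outcome, as a careful person would: the job done as asked, in the order asked, and still so for the second after the job is handed in, with the robot touching nothing.
It also fails if it takes over 72 s, if anything falls off the work surface, if the arm or the gripper's body presses on something with over 40 N, if the wrist force passes 120 N, or if a joint passes its speed limit or range.

## Robot

A 6-joint arm with a two-finger parallel gripper is mounted at the origin on the work surface; the furniture and walls round the work are solid. World frame = base frame: x ahead of the robot, y to its left, z up, the work surface at z = 0. Lengths are in m, angles in degrees, forces in N, time in s.
With the tool pointing down it reaches from about 0.35 to 0.875 m from the base axis. Payload 4.2 kg.
Tool frame: the origin (TCP) lies midway between the tips of the shut fingers; the grasp point (between the pads) lies 19 mm behind it; z points along the fingers, y is the line along which they close (so a half turn about z gives the same grasp; the last joint's range is limited). The gripper opens to 87 mm and grips with 3 to 60 N. Pads are 19 mm wide; open, the fingers measure 117 mm over their backs; the gripper's body (75 mm by 190 mm) begins 51 mm behind the grasp point.
Start: joints at [-48.323, 22.042, 0.453, 0, -68.411, -14.817], TCP at [0.282, -0.558, 0.223] pointing down, gripper open.
Joint ranges: [-179.83, 179.83], [-69.29, 118.12], [-61.27, 80.66], [-181.25, 117.63], [-171.15, -9.14], [-177.46, 177.46]. Speed limits (degrees/s): [159.86, 159.86, 180, 180, 180, 180].

## Interface

Orientations are given as a 3x3 rotation matrix whose columns are the frame's x, y, z axes.
In Python, from station import r, cams gives the robot as it stands.
- The arm moves only by the tool play_rows, never from a script. Its argument "commands" is text: rows parted by semicolons, each of 6 numbers parted by spaces: the shift along the world's x, y, z normalised to -1 to 1, where 1 is 30 mm, then the turn, a rotation vector about the world's x, y, z normalised to -1 to 1, where 1 is 0.15 rad. A call has 1 to 20 rows; each row shifts and turns the commanded pose from where the row before left it; what a row does not reach is not made up. A row lasts 1/10 s, in which the tool goes at most 50 mm and 8.59 degrees, less where a joint would pass 70% of its speed; a pose out of reach is approached as far as the arm can. A call with a number of a shift or a turn outside -1 to 1 is refused whole. A call with a gripper value outside its range is refused whole. "grip" is the finger opening in mm, from 0 to 87, set as the call begins (left out, the last holds). The fingers move at their own pace and stop on an object; the grip force is fixed at half the most. Time passes only in rows, so rows that do not move let the fingers close. It gives the time, the measured TCP pose, the force, the opening and the grip force at its end, in the units of the state.
- r.sense(): the state, without advancing time (a new reading comes with each control period).
- cams.capture(name): name is "side" or "top" or "wrist"; returns (picture, depth): 420x560x3 uint8, blue, green, red; 420x560 float32, m along the optical axis (not along the pixel's ray), 0 where there is no reading.
- cams.camera_info(name): a dict with "mtx" (3x3 intrinsics, pixels), "k1" (the pictures are not rectified: a ray, as slopes to the right and down, at radius r is drawn at 1 + k1 r^2 times it, then the intrinsics apply), "R" (3x3) and "t" (3): a world point X has camera coordinates R X + t. Camera axes: x right, y down, z forward; pixel columns grow to the right and rows downward; lengths in m; the calibration is good to about 2 mm. A picture is of the moment at which its call begins: read the wrist's pose just before it. camera_info takes no time and is no camera call; for the wrist camera it gives the pose at the moment of the call.
- r.finish_job(): hands the job in; it is judged then, once.
The state is a dict: "time_s": time; "joints": joint angles; "joint_velocities": joint speeds; "effort": joint torques, N m; "tcp_pos": TCP position; "ee_rot": TCP orientation; "wrist_force": force on the tool from outside, world axes, zero at the start; "moment": the same for the moment, N m; "gripper_width": opening from 0.0 (shut) to 1.0 (fully open); "gripper_force": force on a finger pad.
Only numpy, scipy, OpenCV 4.12 (cv2) and the standard library are available. Lean on these libraries where they do the work, as an engineer would, in place of code of your own. Each camera call takes 0.05 s, during which the arm holds its last target. There are 200 camera calls.

## Working session

There is one attempt and no reset: what is moved stays moved. The work goes in short steps, Python scripts to look and compute and a tool call to move; the robot and the scene stay as the last step left them, time stands still between calls to the robot, and variables do not carry over. Pictures are saved under pics/ and viewed, at most 10 in all, crops included, and the job is handed in when it is done.

Besides the shell and the picture viewer there is one more tool, called as name(argument=value, ...), one argument or row to a line, values as JSON. play_rows: Moves the arm, as the interface text tells. Scaled input: -1 to 1 covers 30 mm each way for a shift and 0.15 rad each way for a turn. Its arguments: {"type":"object","properties":{"commands":{"type":"string"},"grip":{"type":"number"}},"required":["commands"]}

```bash
mkdir -p pics; cat > h.py <<'E'
import numpy as np,cv2
from station import r,cams
def pt(info,u,v,d):
    m=np.array(info["mtx"]);x=(u-m[0,2])/m[0,0];y=(v-m[1,2])/m[1,1]
    a,b=x,y
    for _ in range(20):
        s=1+info["k1"]*(a*a+b*b);a,b=x/s,y/s
    return np.array(info["R"]).T@(np.stack([a*d,b*d,d+0*a],0).reshape(3,-1)-np.array(info["t"]).reshape(3,1))
def cap(n,f):
    info=cams.camera_info(n);p,d=cams.capture(n);cv2.imwrite(f"pics/{f}.png",p);np.savez(f"{f}.npz",p=p,d=d,info=np.array(info,dtype=object));return p,d,info
def cloud(d,info):
    v,u=np.mgrid[0:d.shape[0],0:d.shape[1]].astype(float)
    return pt(info,u.ravel(),v.ravel(),d.ravel().astype(float)).T.reshape(d.shape+(3,))
E
python3 - <<'E'
from h import *
s=r.sense();print(s)
cap("top","top1");cap("side","side1")
for n in("top","side"):print(cams.camera_info(n))
E
```

```text
{'time_s': 0.0, 'joints': array([-4.83249396e+01,  2.20913618e+01,  3.79328781e-01, -3.00583493e-02,
       -6.84092874e+01, -1.48169055e+01]), 'joint_velocities': array([-0.01638623,  0.05088821,  0.0025123 ,  0.07357092, -0.05356102,
       -0.01626654]), 'effort': array([-1.50278192e-03, -3.90662491e+01,  1.87407357e+01,  4.22010452e+00,
        1.09375341e-02, -1.90873220e-04]), 'tcp_pos': array([ 0.2821198 , -0.55703207,  0.22144741]), 'ee_rot': array([[-8.92215115e-01, -4.51609456e-01, -1.04350794e-03],
       [-4.51610656e-01,  8.92213082e-01,  1.90588485e-03],
       [ 7.03158136e-05,  2.17171858e-03, -9.99997639e-01]]), 'wrist_force': array([-0.7820268 , -0.01379225, -0.50973275]), 'moment': array([-0.01517286, -0.02489112, -0.00860622]), 'gripper_force': 0.0, 'gripper_width': 1.0006763677123982}
{'mtx': array([[521.17843491,   0.        , 280.65484734],
       [  0.        , 521.17843491, 206.20449301],
       [  0.        ,   0.        ,   1.        ]]), 'k1': -0.000725873639100594, 'R': array([[ 0.0254178 , -0.99958812,  0.01332377],
       [-0.98339018, -0.02739751, -0.17942445],
       [ 0.17971559, -0.00854189, -0.98368153]]), 't': array([0.06381041, 0.64870271, 1.08586536])}
{'mtx': array([[519.60296449,   0.        , 281.69660466],
       [  0.        , 519.60296449, 212.62290748],
       [  0.        ,   0.        ,   1.        ]]), 'k1': -0.19649957612485716, 'R': array([[ 0.25335562,  0.96723461,  0.01637494],
       [ 0.64390754, -0.15598305, -0.74903429],
       [-0.72193768,  0.20031599, -0.66232884]]), 't': array([-0.25274588, -0.32443823,  1.82390181])}
```

View pics/top1.png

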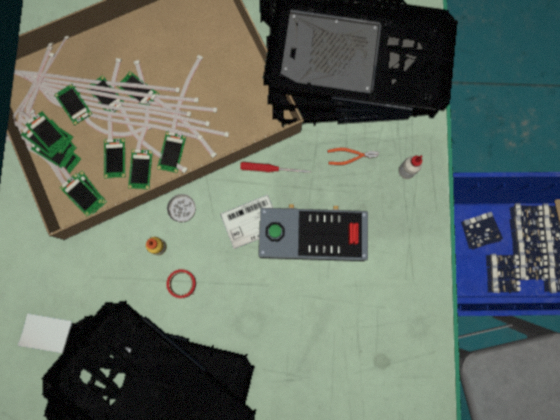

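View pics/side1.png

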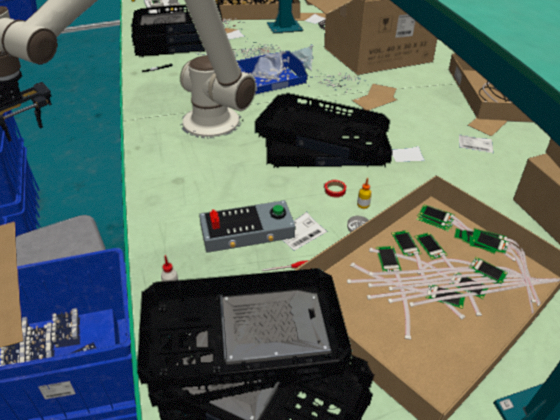

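The top view shows the box at cols 259–368, rows 208–260, with the button at (275,232) and the lever at (353,233). The sockets face up (world +x), and the lever is at the right (-y) end. The side view agrees. The glue bottle is at (413,165) and the crates are clear of the box. Next I'll measure.

```bash
python3 - <<'E'
from h import *
for n in("top1","side1"):
    z=np.load(n+".npz",allow_pickle=True);p,d,info=z["p"],z["d"],z["info"].item()
    C=cloud(d,info);hsv=cv2.cvtColor(p,cv2.COLOR_BGR2HSV);H,S,V=[hsv[...,i].astype(int) for i in range(3)]
    win=np.zeros(d.shape,bool)
    if n=="top1": win[200:270,250:375]=1
    else: win[190:255,195:300]=1
    red=win&((H<8)|(H>172))&(S>150)&(V>80)&(d>0); gr=win&(H>45)&(H<85)&(S>120)&(V>40)&(d>0)
    for nm,m,zz in(("red",red,(.06,.1)),("green",gr,(.068,.08))):
        q=C[m];print(n,nm,len(q),"z pct",np.percentile(q[:,2],[5,50,95]).round(4))
        t=q[q[:,2]>np.percentile(q[:,2],95)-.006];print("  top med",np.median(t,0).round(4),"lo",np.percentile(t,3,axis=0).round(4),"hi",np.percentile(t,97,axis=0).round(4))
    m=win&(d>0)&(abs(C[...,2]-.05)<.006);q=C[m]
    rect=cv2.minAreaRect((q[:,:2]*1000).astype(np.float32));print(" box",rect,np.median(q[:,2]))
    if n=="top1":
        for (x0,y0,x1,y1,l) in((400,150,430,185,"glue"),(240,155,305,180,"scr"),(325,140,380,170,"cut")):
            w=C[y0:y1,x0:x1].reshape(-1,3);w=w[w[:,2]>.008];print(l,w.min(0).round(3),w.max(0).round(3))
E
```

```text
top1 red 205 z pct [0.052  0.0805 0.0893]
  top med [ 0.5882 -0.0758  0.0864] lo [ 0.5711 -0.0806  0.0835] hi [ 0.6071 -0.0716  0.0907]
top1 green 110 z pct [0.0684 0.073  0.0761]
  top med [0.5915 0.0923 0.0732] lo [0.5804 0.0833 0.0707] hi [0.6025 0.1027 0.0776]
 box ((589.8826904296875, 8.445594787597656), (239.0270538330078, 110.60415649414062), 89.73090362548828) 0.05049540169049159
glue [ 0.441 -0.228  0.009] [0.768 0.091 1.184]
scr [0.441 0.029 0.008] [0.775 0.178 1.184]
cut [ 0.441 -0.144  0.008] [0.798 0.091 1.184]
side1 red 148 z pct [0.0504 0.0775 0.088 ]
  top med [ 0.5955 -0.0761  0.0864] lo [ 0.577  -0.0807  0.0824] hi [ 0.6117 -0.071   0.089 ]
side1 green 84 z pct [0.0622 0.0719 0.076 ]
  top med [0.5942 0.0937 0.0733] lo [0.5799 0.0821 0.0703] hi [0.6045 0.1043 0.0769]
 box ((591.764892578125, 9.029106140136719), (116.35762023925781, 238.26063537597656), 0.2747752368450165) 0.05098759434634353
```

play_rows(
  commands="0.684 0.96 0 0 0 0.489;0.684 0.96 0 0 0 0.489;0.684 0.96 0 0 0 0.489;0.684 0.96 0 0 0 0.489;0.684 0.96 0 0 0 0.489;0.684 0.96 0 0 0 0.489;0.684 0.96 0 0 0 0.489;0.684 0.96 0 0 0 0.489;0.684 0.96 0 0 0 0.489;0.684 0.96 0 0 0 0.489;0.684 0.96 0 0 0 0.489;0.684 0.96 0 0 0 0.489;0.684 0.96 0 0 0 0.489;0.684 0.96 0 0 0 0.489;0.684 0.96 0 0 0 0.489;0 0 0 0 0 0;0 0 0 0 0 0;0 0 0 0 0 0;0 0 0 0 0 0",
  grip=0,
)

```text
time_s: 2.0
tcp_pos: [0.5895, -0.1265, 0.2226]
ee_rot: [[-0.003, -1.0, -0.0], [-1.0, 0.003, 0.0], [-0.0, 0.0, -1.0]]
wrist_force: [-0.2, 0.3, 0.8]
gripper_width: 0.002
gripper_force: 0.0
```

```bash
python3 - <<'E'
from h import *
s=r.sense();print(s["time_s"],s["tcp_pos"],s["ee_rot"].round(3),s["gripper_width"],s["wrist_force"],s["joints"])
cap("wrist","w1")
E
```

```text
2.0 [ 0.58950159 -0.12646852  0.22257566] [[-0.003 -1.    -0.   ]
 [-1.     0.003  0.   ]
 [-0.     0.    -1.   ]] 0.0023118064777243176 [-0.19243973  0.29160481  0.78399022] [ 3.26054121e+00  1.99033881e+01 -2.78788186e+00 -1.50645506e-03
 -6.73287961e+01 -3.45360081e+00]
```

View pics/w1.png

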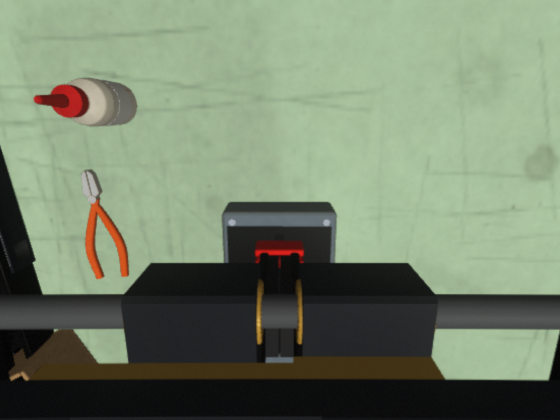

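The wrist view shows the lever at (280,250), with the fingers lined up across its middle and the bottle and cutters clear. Next I'll get the white line pairs from the first top picture.

```bash
python3 - <<'E'
from h import *
z=np.load("top1.npz",allow_pickle=True);p,info=z["p"],z["info"].item()
g=p[205:262,255:372].max(2)
cv2.imwrite("pics/crop1.png",cv2.resize(p[205:262,255:372],None,fx=6,fy=6,interpolation=cv2.INTER_CUBIC))
R=np.array(info["R"]);t=np.array(info["t"])
def onz(u,v,zz):
    a=pt(info,np.array([u]),np.array([v]),np.array([1.]))[:,0];c=-R.T@t
    return c+(a-c)*(zz-c[2])/(a-c)[2]
for v0,v1 in((213,224),(243,255)):
    prof=p[v0:v1,300:348].max(2).max(0).astype(float)
    bw=(p[v0:v1,300:346].max(2)>120).astype(np.uint8)
    n,_,st,ce=cv2.connectedComponentsWithStats(bw)
    for i in range(1,n):print(st[i,4],onz(ce[i][0]+300,ce[i][1]+v0,.051).round(4))
E
```

```text
5 [6.239e-01 3.000e-04 5.100e-02]
9 [ 0.6236 -0.0159  0.051 ]
5 [ 0.6248 -0.0306  0.051 ]
2 [0.6212 0.0168 0.051 ]
10 [0.5562 0.016  0.051 ]
11 [ 0.556  -0.0319  0.051 ]
7 [0.5552 0.001  0.051 ]
2 [ 0.5592 -0.0158  0.051 ]
9 [ 0.5553 -0.0471  0.051 ]
```

View pics/crop1.png

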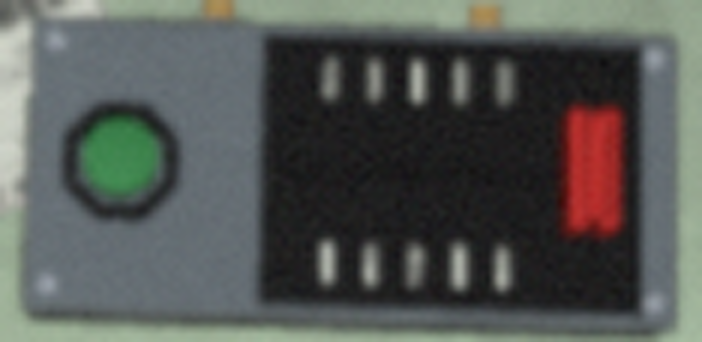

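The pairs sit at y ≈ -0.047, -0.031, -0.0158, 0.0005 and 0.016, so they are 16 mm apart as specified. The lever is at about -0.076, which is about 1.5 mm of travel, and the third detent is at y ≈ -0.0158. Going down behind the lever.

play_rows(
  commands="0 0 -0.86 0 0 0;0 0 -0.86 0 0 0;0 0 -0.86 0 0 0;0 0 -0.86 0 0 0;0 0 -0.86 0 0 0;0 0 -0.86 0 0 0;0 0 0 0 0 0;0 0 0 0 0 0;0 0 0 0 0 0",
)

```text
time_s: 2.95
tcp_pos: [0.5914, -0.1259, 0.0696]
ee_rot: [[-0.002, -1.0, 0.003], [-1.0, 0.002, -0.0], [0.0, -0.003, -1.0]]
wrist_force: [-0.6, 0.5, 0.7]
gripper_width: 0.005
gripper_force: 0.0
```

play_rows(
  commands="0 0.2 0 0 0 0;0 0.2 0 0 0 0;0 0.2 0 0 0 0;0 0.2 0 0 0 0;0 0 0 0 0 0;0 0 0 0 0 0",
)

```text
time_s: 3.55
tcp_pos: [0.5902, -0.1012, 0.0678]
ee_rot: [[-0.001, -1.0, -0.0], [-1.0, 0.001, -0.0], [0.0, 0.0, -1.0]]
wrist_force: [-0.9, -0.7, -0.2]
gripper_width: 0.001
gripper_force: 0.0
```

play_rows(
  commands="0 0.1 0 0 0 0;0 0.1 0 0 0 0;0 0.1 0 0 0 0;0 0 0 0 0 0",
)

```text
time_s: 3.95
tcp_pos: [0.5902, -0.0922, 0.0677]
ee_rot: [[-0.001, -1.0, -0.0], [-1.0, 0.001, 0.0], [-0.0, 0.0, -1.0]]
wrist_force: [-1.0, 0.1, 0.1]
gripper_width: 0.004
gripper_force: 0.0
```

play_rows(
  commands="0 0.1 0 0 0 0;0 0.1 0 0 0 0;0 0.1 0 0 0 0;0 0.1 0 0 0 0;0 0 0 0 0 0",
)

```text
time_s: 4.45
tcp_pos: [0.5902, -0.08, 0.0678]
ee_rot: [[-0.001, -1.0, -0.0], [-1.0, 0.001, 0.0], [-0.0, 0.0, -1.0]]
wrist_force: [-0.0, 0.6, 0.0]
gripper_width: 0.005
gripper_force: 0.0
```

play_rows(
  commands="0 0.1 0 0 0 0;0 0 0 0 0 0",
)

```text
time_s: 4.65
tcp_pos: [0.5902, -0.0778, 0.0678]
ee_rot: [[-0.001, -1.0, -0.0], [-1.0, 0.001, -0.001], [0.001, 0.0, -1.0]]
wrist_force: [0.2, -2.7, 0.4]
gripper_width: 0.005
gripper_force: 1.3
```

play_rows(
  commands="0 0.1 0 0 0 0;0 0 0 0 0 0",
)

```text
time_s: 4.85
tcp_pos: [0.5902, -0.0741, 0.0677]
ee_rot: [[-0.002, -1.0, 0.0], [-1.0, 0.002, 0.001], [-0.001, -0.0, -1.0]]
wrist_force: [-0.5, -0.4, 0.5]
gripper_width: 0.005
gripper_force: 0.0
```

play_rows(
  commands="0 0.1 0 0 0 0;0 0 0 0 0 0",
)

```text
time_s: 5.05
tcp_pos: [0.5902, -0.0708, 0.0677]
ee_rot: [[-0.001, -1.0, 0.0], [-1.0, 0.001, 0.001], [-0.001, -0.0, -1.0]]
wrist_force: [0.2, 0.3, -1.3]
gripper_width: 0.004
gripper_force: 0.0
```

play_rows(
  commands="0 0.1 0 0 0 0;0 0.1 0 0 0 0;0 0 0 0 0 0",
)

```text
time_s: 5.35
tcp_pos: [0.5902, -0.0651, 0.0678]
ee_rot: [[-0.001, -1.0, 0.0], [-1.0, 0.001, 0.0], [-0.0, -0.0, -1.0]]
wrist_force: [-0.9, 0.1, -1.7]
gripper_width: 0.003
gripper_force: 0.0
```

play_rows(
  commands="0 0.1 0 0 0 0;0 0 0 0 0 0",
)

```text
time_s: 5.55
tcp_pos: [0.5902, -0.0627, 0.0678]
ee_rot: [[-0.001, -1.0, -0.0], [-1.0, 0.001, -0.001], [0.001, 0.0, -1.0]]
wrist_force: [0.5, -2.3, -0.2]
gripper_width: 0.006
gripper_force: 1.1
```

play_rows(
  commands="0 0.07 0 0 0 0;0 0 0 0 0 0",
)

```text
time_s: 5.75
tcp_pos: [0.5902, -0.0608, 0.0678]
ee_rot: [[-0.002, -1.0, -0.0], [-1.0, 0.002, -0.0], [0.0, 0.0, -1.0]]
wrist_force: [1.1, -1.8, -0.2]
gripper_width: 0.005
gripper_force: 1.2
```

play_rows(
  commands="0 0.07 0 0 0 0;0 0 0 0 0 0",
)

```text
time_s: 5.95
tcp_pos: [0.5902, -0.0578, 0.0676]
ee_rot: [[-0.002, -1.0, 0.0], [-1.0, 0.002, 0.001], [-0.001, -0.0, -1.0]]
wrist_force: [0.3, -0.2, -0.5]
gripper_width: 0.003
gripper_force: 0.0
```

play_rows(
  commands="0 0.1 0 0 0 0;0 0.1 0 0 0 0;0 0.1 0 0 0 0;0 0 0 0 0 0",
)

```text
time_s: 6.35
tcp_pos: [0.5902, -0.0487, 0.0677]
ee_rot: [[-0.001, -1.0, 0.0], [-1.0, 0.001, 0.0], [-0.0, -0.0, -1.0]]
wrist_force: [-0.6, 0.5, 0.3]
gripper_width: 0.002
gripper_force: 0.0
```

play_rows(
  commands="0 0.07 0 0 0 0;0 0 0 0 0 0",
)

```text
time_s: 6.55
tcp_pos: [0.5902, -0.0471, 0.0678]
ee_rot: [[-0.002, -1.0, 0.0], [-1.0, 0.002, -0.0], [0.0, -0.0, -1.0]]
wrist_force: [1.5, 0.1, 0.1]
gripper_width: 0.001
gripper_force: 0.3
```

play_rows(
  commands="0 0.05 0 0 0 0;0 0 0 0 0 0",
)

```text
time_s: 6.75
tcp_pos: [0.5902, -0.0463, 0.0678]
ee_rot: [[-0.002, -1.0, -0.0], [-1.0, 0.002, -0.001], [0.001, 0.0, -1.0]]
wrist_force: [0.5, -4.2, 0.6]
gripper_width: 0.003
gripper_force: 1.8
```

```bash
cat > lev.py <<'E'
from h import *
import sys
p,d,info=cap("top",sys.argv[1])
C=cloud(d,info);hsv=cv2.cvtColor(p,cv2.COLOR_BGR2HSV);H,S,V=[hsv[...,i].astype(int) for i in range(3)]
win=np.zeros(d.shape,bool);win[200:270,250:375]=1
q=C[win&((H<8)|(H>172))&(S>150)&(V>80)&(d>0)]
if len(q): 
    t=q[q[:,2]>np.percentile(q[:,2],95)-.006];print(len(q),np.median(t,0).round(4),np.percentile(t,[3,97],axis=0).round(4))
E
python3 lev.py top2
```

play_rows(
  commands="0 0.05 0 0 0 0;0 0 0 0 0 0",
)

```text
time_s: 7.0
tcp_pos: [0.5902, -0.0443, 0.0678]
ee_rot: [[-0.002, -1.0, 0.0], [-1.0, 0.002, 0.0], [-0.0, -0.0, -1.0]]
wrist_force: [0.1, -2.8, 0.2]
gripper_width: 0.001
gripper_force: 1.0
```

play_rows(
  commands="0 0.04 0 0 0 0;0 0 0 0 0 0",
)

```text
time_s: 7.2
tcp_pos: [0.5902, -0.0426, 0.0678]
ee_rot: [[-0.002, -1.0, 0.0], [-1.0, 0.002, 0.001], [-0.001, -0.0, -1.0]]
wrist_force: [-0.3, -0.4, 0.2]
gripper_width: 0.008
gripper_force: 0.2
```

The force fell to nothing after the third ridge. Backing off, rising, and moving over the button, where the wrist camera will see the lever.

play_rows(
  commands="0 -0.25 0 0 0 0;0 -0.25 0 0 0 0;0 0 0.7 0 0 0;0 0 0.9 0 0 0;0 0 0.9 0 0 0;0 0 0.9 0 0 0;0 0 0.9 0 0 0;0 0.8 0 0 0 0;0 0.8 0 0 0 0;0 0.8 0 0 0 0;0 0.8 0 0 0 0;0 0.8 0 0 0 0;0 0.8 0 0 0 0;0.05 0.25 0 0 0 0;0 0 0 0 0 0;0 0 0 0 0 0",
)

```text
time_s: 8.8
tcp_pos: [0.5916, 0.0928, 0.1966]
ee_rot: [[-0.002, -1.0, -0.001], [-1.0, 0.002, -0.0], [0.0, 0.001, -1.0]]
wrist_force: [-0.5, -0.6, 0.0]
gripper_width: 0.009
gripper_force: 0.0
```

```bash
python3 - <<'E'
from h import *
s=r.sense();print(s["time_s"],s["tcp_pos"],s["wrist_force"])
cap("wrist","w2")
E
```

```text
8.8 [0.59161535 0.09276888 0.19660599] [-0.48234016 -0.62243377  0.02353944]
```

View pics/w2.png

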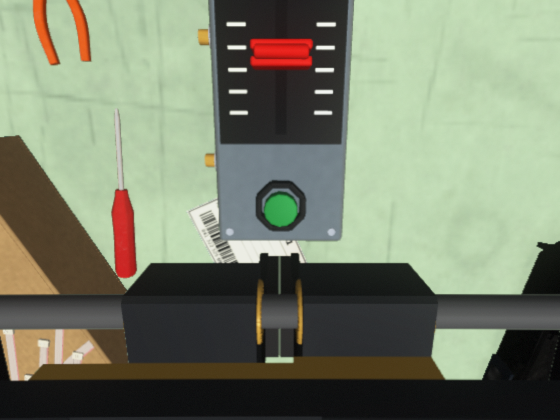

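The wrist view shows line pairs at rows 24, 47, 70, 92 and 113. The lever is at rows 40–66, shifted by perspective because it is tall, and the button is at (281,209). I'll resolve this with depth.

```bash
python3 - <<'E'
from h import *
z=np.load("w2.npz",allow_pickle=True);p,d,info=z["p"],z["d"],z["info"].item()
print("cam",(-np.array(info["R"]).T@np.array(info["t"])).round(4))
C=cloud(d,info)
for v in range(36,70,2):
    print(v,p[v,281],np.median(C[v,265:297],0).round(4))
for v in (24,47,70,92,113): print("line",v,C[v,238].round(4),C[v,322].round(4))
b=C[195:222,270:293].reshape(-1,3);b=b[b[:,2]>.07];print("btn",np.median(b,0),b.min(0),b.max(0))
E
```

```text
cam [0.5922 0.0173 0.359 ]
36 [27 27 35] [ 0.5909 -0.038   0.051 ]
38 [21 24 81] [ 0.5909 -0.0367  0.0511]
40 [ 26  32 221] [ 0.591  -0.0305  0.079 ]
42 [ 30  37 233] [ 0.591  -0.0292  0.0791]
44 [ 19  24 176] [ 0.5911 -0.027   0.0852]
46 [ 22  28 214] [ 0.5911 -0.0255  0.0864]
48 [ 28  33 230] [ 0.5911 -0.0242  0.087 ]
50 [ 33  39 236] [ 0.5917 -0.0229  0.0871]
52 [ 26  32 230] [ 0.5911 -0.0217  0.0867]
54 [ 24  29 218] [ 0.5911 -0.0206  0.0861]
56 [ 20  25 188] [ 0.5911 -0.0194  0.0853]
58 [ 19  23 151] [ 0.591  -0.0184  0.0832]
60 [ 35  41 237] [ 0.591  -0.0177  0.0791]
62 [ 36  43 239] [ 0.591  -0.0164  0.0792]
64 [ 26  31 214] [ 0.591  -0.0151  0.0787]
66 [ 14  18 123] [ 0.591  -0.0142  0.0748]
68 [17 19 94] [ 0.591  -0.0143  0.0617]
line 24 [ 0.6229 -0.0461  0.0518] [ 0.5594 -0.0464  0.0501]
line 47 [ 0.6236 -0.0305  0.0506] [ 0.559  -0.0303  0.0509]
line 70 [ 0.6241 -0.0139  0.0513] [ 0.5585 -0.0139  0.0512]
line 92 [0.6247 0.0023 0.0507] [0.558  0.0023 0.0508]
line 113 [0.6251 0.0183 0.0512] [0.5574 0.0183 0.0502]
btn [0.59059745 0.09164455 0.07325658] [0.58166125 0.0173002  0.07060409] [0.59953237 0.10281927 0.35898791]
```

The lever middle is at y ≈ -0.0228 and the third pair is at -0.0142, so it stopped on top of the third ridge. Going back for a few more mm.

play_rows(
  commands="0 -0.8 0 0 0 0;0 -0.8 0 0 0 0;0 -0.8 0 0 0 0;0 -0.8 0 0 0 0;0 -0.8 0 0 0 0;0 -0.8 0 0 0 0;-0.05 -0.3 0 0 0 0;0 0 0 0 0 0;0 0 0 0 0 0;0 0 -0.9 0 0 0;0 0 -0.9 0 0 0;0 0 -0.9 0 0 0;0 0 -0.9 0 0 0;0 0 -0.7 0 0 0;0 0 0 0 0 0;0 0 0 0 0 0",
)

```text
time_s: 10.45
tcp_pos: [0.5907, -0.0589, 0.0681]
ee_rot: [[-0.0, -1.0, 0.0], [-1.0, 0.0, -0.0], [0.0, -0.0, -1.0]]
wrist_force: [-0.5, -0.1, -0.2]
gripper_width: 0.005
gripper_force: 0.0
```

play_rows(
  commands="0 0.1 0 0 0 0;0 0.1 0 0 0 0;0 0.1 0 0 0 0;0 0.1 0 0 0 0;0 0.1 0 0 0 0;0 0 0 0 0 0",
)

```text
time_s: 11.05
tcp_pos: [0.5903, -0.0441, 0.0679]
ee_rot: [[-0.001, -1.0, 0.0], [-1.0, 0.001, 0.0], [-0.0, -0.0, -1.0]]
wrist_force: [-0.3, -0.3, 0.9]
gripper_width: 0.003
gripper_force: 0.0
```

play_rows(
  commands="0 0.05 0 0 0 0;0 0 0 0 0 0",
)

```text
time_s: 11.25
tcp_pos: [0.5902, -0.043, 0.0677]
ee_rot: [[-0.002, -1.0, -0.0], [-1.0, 0.002, -0.0], [0.0, 0.0, -1.0]]
wrist_force: [0.6, -0.1, 1.1]
gripper_width: 0.002
gripper_force: 0.0
```

play_rows(
  commands="0 0.05 0 0 0 0;0 0 0 0 0 0",
)

```text
time_s: 11.45
tcp_pos: [0.5902, -0.0415, 0.0677]
ee_rot: [[-0.002, -1.0, -0.0], [-1.0, 0.002, 0.0], [-0.0, 0.0, -1.0]]
wrist_force: [0.4, -0.3, 0.2]
gripper_width: 0.004
gripper_force: 0.0
```

play_rows(
  commands="0 0.05 0 0 0 0;0 0 0 0 0 0",
)

```text
time_s: 11.65
tcp_pos: [0.5902, -0.0399, 0.0677]
ee_rot: [[-0.002, -1.0, 0.0], [-1.0, 0.002, 0.0], [-0.0, -0.0, -1.0]]
wrist_force: [-0.6, -0.6, 0.6]
gripper_width: 0.008
gripper_force: 0.0
```

play_rows(
  commands="0 0.05 0 0 0 0;0 0 0 0 0 0;0 0 0 0 0 0",
)

```text
time_s: 11.95
tcp_pos: [0.5902, -0.0385, 0.0678]
ee_rot: [[-0.002, -1.0, 0.0], [-1.0, 0.002, 0.0], [-0.0, -0.0, -1.0]]
wrist_force: [0.1, 0.4, -0.8]
gripper_width: 0.006
gripper_force: 0.0
```

Back off and look again from over the button.

play_rows(
  commands="0 -0.25 0 0 0 0;0 -0.25 0 0 0 0;0 0 0.7 0 0 0;0 0 0.9 0 0 0;0 0 0.9 0 0 0;0 0 0.9 0 0 0;0 0 0.9 0 0 0;0 0.8 0 0 0 0;0 0.8 0 0 0 0;0 0.8 0 0 0 0;0 0.8 0 0 0 0;0 0.8 0 0 0 0;0 0.8 0 0 0 0;0 0.14 0 0 0 0;0 0 0 0 0 0;0 0 0 0 0 0",
)

```text
time_s: 13.55
tcp_pos: [0.5901, 0.0937, 0.1966]
ee_rot: [[-0.003, -1.0, -0.001], [-1.0, 0.003, -0.0], [0.0, 0.0, -1.0]]
wrist_force: [0.1, -0.3, 0.2]
gripper_width: 0.007
gripper_force: 0.0
```

```bash
cat > wl.py <<'E'
from h import *
import sys
p,d,info=cap("wrist",sys.argv[1]);C=cloud(d,info)
hsv=cv2.cvtColor(p,cv2.COLOR_BGR2HSV);H,S,V=[hsv[...,i].astype(int) for i in range(3)]
win=np.zeros(d.shape,bool);win[0:230,215:350]=1
q=C[win&((H<8)|(H>172))&(S>150)&(V>100)&(C[...,2]>.072)];print("lever y",np.percentile(q[:,1],[1,99]).round(4),"x",np.percentile(q[:,0],[1,99]).round(4))
g=C[win&(H>45)&(H<85)&(S>120)&(C[...,2]>.06)&(C[...,2]<.09)];print("btn",np.median(g,0).round(4),np.percentile(g,[2,98],axis=0).round(4))
w=(win&(S<60)&(V>170)).astype(np.uint8);n,_,st,ce=cv2.connectedComponentsWithStats(w)
for i in range(1,n):
    if 20<st[i,4]<150 and ce[i][1]<135: u,v=ce[i].round().astype(int);print("line",u,v,C[v,u].round(4))
s=r.sense();print(s["time_s"],s["tcp_pos"])
E
python3 wl.py w3
```

```text
lever y [-0.0246 -0.0074] x [0.5696 0.6119]
btn [0.5915 0.0926 0.0732] [[0.5794 0.0806 0.0669]
 [0.6029 0.1059 0.0745]]
line 234 22 [ 0.6245 -0.0468  0.0504]
line 324 23 [ 0.5565 -0.0459  0.0512]
line 234 46 [ 0.625  -0.03    0.0521]
line 323 46 [ 0.5568 -0.03    0.0516]
line 235 68 [ 0.6248 -0.0144  0.0514]
line 322 68 [ 0.5569 -0.0145  0.0499]
line 236 90 [0.6247 0.0017 0.0503]
line 322 90 [0.5564 0.0018 0.0503]
line 236 111 [0.6251 0.0177 0.0517]
line 321 111 [0.5569 0.0178 0.0515]
13.6 [0.59014601 0.09358114 0.19671816]
```

View pics/w3.png

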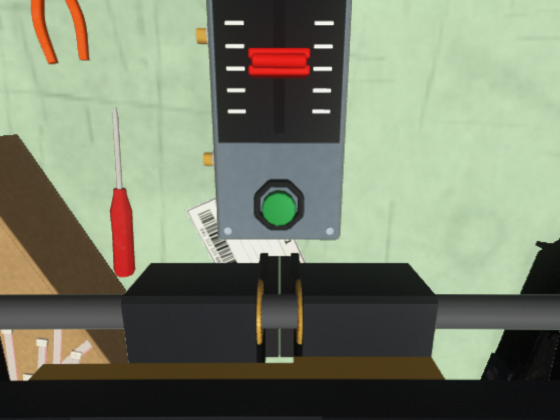

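The lever middle is at -0.016 against the third pair at -0.0145, so it is in the third detent within its play, and the box hasn't moved. Button at (0.5915, 0.0926), top z 0.073. Pressing.

play_rows(
  commands="0.04 -0.02 -0.9 0 0 0;0 0 -0.9 0 0 0;0 0 -0.9 0 0 0;0 0 -0.9 0 0 0;0 0 -0.3 0 0 0;0 0 0 0 0 0;0 0 0 0 0 0",
)

```text
time_s: 14.3
tcp_pos: [0.5924, 0.0939, 0.0809]
ee_rot: [[-0.002, -1.0, 0.002], [-1.0, 0.002, 0.0], [-0.0, -0.002, -1.0]]
wrist_force: [0.4, -0.2, 0.7]
gripper_width: 0.008
gripper_force: 0.0
```

play_rows(
  commands="0 0 -0.1 0 0 0;0 0 -0.1 0 0 0;0 0 -0.1 0 0 0;0 0 0 0 0 0",
)

```text
time_s: 14.7
tcp_pos: [0.592, 0.0943, 0.0713]
ee_rot: [[-0.001, -1.0, 0.002], [-1.0, 0.001, 0.0], [-0.0, -0.002, -1.0]]
wrist_force: [0.3, 0.9, 2.9]
gripper_width: 0.005
gripper_force: 1.3
```

play_rows(
  commands="0 0 -0.07 0 0 0;0 0 0 0 0 0",
)

```text
time_s: 14.9
tcp_pos: [0.592, 0.0943, 0.0691]
ee_rot: [[-0.001, -1.0, 0.001], [-1.0, 0.001, 0.0], [-0.0, -0.001, -1.0]]
wrist_force: [0.6, 0.2, 4.2]
gripper_width: 0.005
gripper_force: 1.9
```

play_rows(
  commands="0 0 -0.06 0 0 0;0 0 0 0 0 0",
)

```text
time_s: 15.1
tcp_pos: [0.592, 0.0943, 0.0674]
ee_rot: [[-0.001, -1.0, 0.001], [-1.0, 0.001, 0.0], [-0.0, -0.001, -1.0]]
wrist_force: [-0.2, -0.1, 4.1]
gripper_width: 0.002
gripper_force: 2.4
```

play_rows(
  commands="0 0 -0.04 0 0 0;0 0 0 0 0 0",
)

```text
time_s: 15.3
tcp_pos: [0.592, 0.0943, 0.0673]
ee_rot: [[-0.001, -1.0, 0.002], [-1.0, 0.001, 0.0], [-0.0, -0.002, -1.0]]
wrist_force: [-1.8, 0.1, 9.9]
gripper_width: 0.004
gripper_force: 5.2
```

Bottomed out: z stopped at 0.0673 and the force rose. One slight extra push and a short hold, then up and clear.

play_rows(
  commands="0 0 -0.02 0 0 0;0 0 0 0 0 0;0 0 0 0 0 0",
)

```text
time_s: 15.6
tcp_pos: [0.592, 0.0943, 0.0673]
ee_rot: [[-0.001, -1.0, 0.002], [-1.0, 0.001, 0.0], [-0.0, -0.002, -1.0]]
wrist_force: [-3.4, 1.1, 12.6]
gripper_width: 0.005
gripper_force: 6.4
```

play_rows(
  commands="0 0 0.1 0 0 0;0 0 0.2 0 0 0;0 0 0.3 0 0 0;0 0 0.9 0 0 0;0 0 0.9 0 0 0;0 0 0.9 0 0 0;0 0 0.8 0 0 0;0 0 0 0 0 0;0 0 0 0 0 0;0 0 0 0 0 0",
)

```text
time_s: 16.6
tcp_pos: [0.5903, 0.0938, 0.1865]
ee_rot: [[-0.002, -1.0, -0.003], [-1.0, 0.002, -0.001], [0.001, 0.003, -1.0]]
wrist_force: [0.8, -0.7, -0.2]
gripper_width: 0.003
gripper_force: 0.0
```

```bash
python3 wl.py w4
```

```text
lever y [-0.0251 -0.0074] x [0.5696 0.612 ]
btn [0.5913 0.0929 0.0731] [[0.5789 0.0806 0.0656]
 [0.603  0.106  0.0745]]
line 232 19 [ 0.6245 -0.0464  0.0516]
line 325 20 [ 0.5569 -0.0457  0.0518]
line 233 43 [ 0.6245 -0.0307  0.0508]
line 324 44 [ 0.557  -0.0298  0.0514]
line 233 66 [ 0.625  -0.0148  0.0511]
line 323 67 [ 0.5571 -0.0142  0.05  ]
line 234 89 [0.6248 0.0015 0.051 ]
line 323 89 [0.5567 0.0016 0.0508]
line 234 111 [0.6253 0.0177 0.0518]
line 322 111 [0.5569 0.0177 0.0507]
16.65 [0.5904024  0.09375935 0.18641872]
```

The button is back out (top at 0.073), the lever is still at the third pair, and the box hasn't moved.

```bash
python3 -c "
from station import r
print(r.finish_job())"
```

```text
the job is handed in; nothing more can be done
None
```

I've handed the job in: the lever rests in the third detent, about 1.5 mm short of its line pair (within its 2 mm play). The green button was then pressed fully down and came back out, the box hasn't moved, and the run took about 17 s; the first push left the lever on the third ridge, so I pushed it once more before pressing.

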